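# Re-hang the lift-off door of a benchtop incubator

## Task

The incubator's door has been taken off and washed: take it out of the draining rack and hang it back on the incubator with the door standing well open, feeling for the two hinge pins so that both knuckles go down over them together and sit fully home. Then swing the door shut against its seal and let go. Never force, bang or drop the door on the incubator, and leave everything else on the bench, the washed shelf in the rack included, where it is.

Things in the scene. Friction and masses are not known exactly. Their poses are not given: they have to be found in the camera images.
- incubator: Cream benchtop incubator, open in front, fixed, 290 mm wide (x), 280 deep (y), 280 high. Origin: centre of its underside on the bench. Its front looks along its own -y (face at y = -140 mm); a rubber door seal stands 6.5 mm out of the face around the opening (x -101 to 94, z 47 to 263 mm). A steel hinge strip on the front near the +x side carries two upright brass pins, one above the other.
- upper_pin_mid (a point): Incubator's axes. Foot of the upper pin, on its shoulder, if the slotted strip were set in the middle of its slots (x = 121, y = -155, z = 200 mm from the incubator's origin). The strip is clamped anywhere within 12 mm either way along x: where the pins really stand must be found by feel or by looking; both stand at the same x, and y and z are true. Pin: 8 mm diameter, 20 mm high.
- lower_pin_mid (a point): The same for the lower pin, straight below (z = 70 mm from the incubator's origin). Each pin is 20 mm high, its tip edge broken by half a millimetre, and stands on a round steel shoulder 22 mm across, on which the knuckle comes to rest. Once hung, the door swings freely from shut to well past 90 degrees open, turning on little friction.
- door_centre (a point): Centre of the cream door panel with dark window: 230 mm wide (x), 14 thick (y), 250 high (z, up), door 0.28 to 0.47 kg. Loose, upright in a rack slot, leaning up to 4 degrees. +x points to the hinge edge, -y is the outside, with a purple pull handle reaching y = -31 at x = -95, z = -45 to 45 mm. Grip it over the plain top edge. Shut, its axes are parallel to the incubator's, its top edge 280 mm above the bench.
- upper_knuckle (a point): Door's axes. Centre of the lower mouth of the door's upper knuckle, an upright steel tube of 22 mm outer, 10.4 mm inner diameter, 24 mm long, open at both ends. It lies in the panel's mid-plane, 14 mm beyond the hinge edge: x = 129, z = 45 mm from door_centre. Seated, the mouth rests on the upper shoulder; if it rests on a pin's tip it is 20 mm too high.
- lower_knuckle (a point): The same for the door's lower knuckle: x = 129, z = -85 mm from door_centre, 130 mm below the upper one, so that both meet their pins at the same height.
- free_edge (a point): Door's axes. Middle of the door's free edge (away from the hinge), in the panel's mid-plane: x = -115 mm from door_centre. Shut, it lies at y = -155 mm (to 2 mm nearer the face) in the incubator's frame, the panel's inner face on the seal.
- door: The door as a whole; origin at the middle of the panel's underside, 125 mm below door_centre; same axes. It hangs with the underside 30 mm above the bench.
- rack: Pale blue draining rack, fixed: base 250 x 150 x 14 mm, origin at the centre of its underside, x along the slots. Two slots 17 mm wide, at y = -35 and +35 mm, each between two pairs of fins 45 mm high (at x = -75 and +75 mm). The door stands in one, the washed shelf in the other.
- shelf_tray: Perforated metal shelf of the incubator, washed, 200 x 14 x 170 mm, standing loose in the other slot of the rack; origin at the middle of its underside. Leave it there.
- flask_a: Clear culture flask with blue cap, lying flat, about 140 x 80 x 34 mm, loose; origin under its middle. Leave alone.
- flask_b: A second such flask. Leave alone.
- medium: Amber bottle 70 mm in diameter, 160 mm high, loose; origin under its middle. Leave alone.
- spray: White spray bottle with blue trigger, 68 mm in diameter, 190 mm high, loose; origin under its middle. Leave alone.
- tube_rack: Orange tube rack with capped tubes, 160 x 75 x 98 mm, loose; origin under its middle. Leave alone.
- tip_box: Purple pipette-tip box 120 x 85 x 75 mm, loose; origin under its middle. Leave alone.

How it is judged (in metres and radians):
On the way:
1. the door hangs on the pins, both knuckles fully home on their shoulders, and stands open by more than 30 degrees (z of upper_knuckle in the frame of incubator between 0.1965 and 0.2035 m and x of upper_knuckle in the frame of incubator between 0.1065 and 0.1355 m and y of upper_knuckle in the frame of incubator between -0.1585 and -0.1515 m and z of lower_knuckle in the frame of incubator between 0.0665 and 0.0735 m and x of lower_knuckle in the frame of incubator between 0.1065 and 0.1355 m and y of lower_knuckle in the frame of incubator between -0.1585 and -0.1515 m and angle between door's own z axis and vertical below 0.03 rad and y of free_edge in the frame of incubator below -0.277 m), for 0.3 s.
At the end, for the whole second after the job is handed in: Both knuckles are fully home on their pins (mouths within 3.5 mm of shoulder height, on the pins' axis within 3.5 mm front to back and inside the range of the strip's slots), the door is upright within 0.03 rad and shut (free edge within 7 mm of the closed position), released and at rest (z of upper_knuckle in the frame of incubator between 0.1965 and 0.2035 m and x of upper_knuckle in the frame of incubator between 0.1065 and 0.1355 m and y of upper_knuckle in the frame of incubator between -0.1585 and -0.1515 m and z of lower_knuckle in the frame of incubator between 0.0665 and 0.0735 m and x of lower_knuckle in the frame of incubator between 0.1065 and 0.1355 m and y of lower_knuckle in the frame of incubator between -0.1585 and -0.1515 m and angle between door's own z axis and vertical below 0.03 rad and y of free_edge in the frame of incubator above -0.162 m and x of free_edge in the frame of incubator below -0.08 m and linear speed of door below 0.01 m/s and angular speed of door below 0.05 rad/s); the robot touches nothing.
It fails at once if the door is pressed, banged or dropped on the incubator with more than 35 N (contact force between door and incubator above 35 N).
It fails at once if another thing on the bench, or the shelf in the rack, is moved by more than 30 mm (distance of any of shelf_tray, flask_a, flask_b, medium, spray, tube_rack, tip_box from where it was at the start of the episode above 0.03 m).
It also fails if it takes over 72 s, if anything falls off the work surface, if the arm or the gripper's body presses on something with over 40 N, if the wrist force passes 120 N, or if a joint passes its speed limit or range.

## Robot

A 6-joint arm with a two-finger parallel gripper is mounted at the origin on the work surface. World frame = base frame: x ahead of the robot, y to its left, z up, the work surface at z = 0. Lengths are in m, angles in degrees, forces in N, time in s.
With the tool pointing down it reaches from about 0.325 to 0.85 m from the base axis. Payload 15.5 kg.
Tool frame: the origin (TCP) lies at the very end of the fingers, on their centre line; the grasp point (between the pads) lies arm.grip_depth behind it (arm.grip_depth is the distance from the TCP to the grasp point, in m); z points along the fingers, y is the direction in which the jaws open and shut (so a half turn about z gives the same grasp; the last joint's range is limited). The gripper opens to 91 mm and grips with 3 to 60 N. Pads are 32 mm wide; open, the fingers measure 118 mm over their backs; the gripper's body (76 mm by 178 mm) begins 60 mm behind the grasp point.
Start: joints at [-70.445, 28.281, 77.091, -0, 74.628, -5.472], TCP at [0.264, -0.566, 0.177] pointing down, gripper open.
Joint ranges: [-166.48, 166.48], [-47.26, 123.95], [12.59, 153.08], [-70.14, 250.14], [6.76, 159.57], [-176.63, 176.63]. Speed limits (degrees/s): [108.29, 108.29, 147.25, 172.46, 172.46, 172.46].

## Interface

Orientations are given as a 3x3 rotation matrix whose columns are the frame's x, y, z axes.
In Python, from rig import arm gives the robot as it stands. Calls block until the motion is done:
- arm.move_to(position, orientation): joint-space move of the TCP to a pose.
- arm.move_l(position, orientation=None, feed=0.15): straight line of the TCP; orientation=None keeps the orientation; feed is the mean speed in m/s.
- arm.move_joints(angles): joint-space move.
- arm.grip(opening): finger opening in m; the grip force is fixed at half the most; returns when the fingers have stopped.
- arm.sleep(seconds).
- arm.solve_ik(position, orientation): joint angles nearest the present ones, or None.
- arm.snapshot(name): name is "scene" or "top" or "wrist"; returns the picture (400x640x3 uint8, red, green, blue); there is no depth.
- arm.get_calibration(name): a dict with "intrinsics" (3x3 intrinsics, pixels), "cam_to_world" (4x4, takes a point from camera to world coordinates). Camera axes: x right, y down, z forward; pixel columns grow to the right and rows downward; lengths in m; the calibration is good to about 2 mm. The wrist camera is an equidistant fisheye: a pixel r from the principal point sees the ray r / f radians off the axis. A picture is of the moment at which its call begins: read the wrist's pose just before it. get_calibration takes no time and is no camera call; for the wrist camera it gives the pose at the moment of the call.
A pose or a line that the arm cannot do raises arm.Unreachable and nothing moves.
- arm.sign_off(): hands the job in, once; it reports no verdict.
Readings, each from a call of its own:
- arm.current_t(): time.
- arm.current_joint_positions(): joint angles.
- arm.current_dq(): joint speeds.
- arm.current_tau(): joint torques, N m.
- arm.current_ee_pos(): TCP position.
- arm.current_tool_rot(): TCP orientation.
- arm.current_force(): force on the tool from outside, world axes, zero at the start.
- arm.current_torque(): the same for the moment, N m.
- arm.current_width(): finger opening in m.
Only numpy, scipy, OpenCV 4.12 (cv2) and the standard library are available. Lean on these libraries where they do the work, as an engineer would, in place of code of your own. Each camera call takes 0.05 s, during which the arm holds its last target.

## Working session

There is one attempt and no reset: what is moved stays moved. The work goes in short steps, each a Python script; the robot and the scene stay as the last script left them, time stands still between calls to the robot, and variables do not carry over. Pictures are saved under pics/ and viewed, and the job is handed in when it is done.

```bash
ls; mkdir -p pics; python3 - <<'E'
from rig import arm
import cv2,numpy as np
print(arm.current_t(),arm.grip_depth,arm.current_force(),arm.current_ee_pos(),arm.current_width())
for n in ["scene","top","wrist"]:
    im=arm.snapshot(n); cv2.imwrite(f"pics/{n}0.png",im[:,:,::-1])
    c=arm.get_calibration(n); print(n,np.round(c["intrinsics"],1).tolist(),np.round(c["cam_to_world"],4).tolist())
E
```

```text
pics
0.0 0.0188 [-0.26701348 -0.30939574  0.45224993] [ 0.2642646  -0.56589374  0.17632445] 0.0913030333867355
scene [[448.3, 0.0, 320.0], [0.0, 448.3, 197.4], [0.0, 0.0, 1.0]] [[0.0835, 0.8812, -0.4653, 1.2988], [0.9965, -0.0773, 0.0323, -0.1723], [-0.0075, -0.4663, -0.8846, 1.4996], [0.0, 0.0, 0.0, 1.0]]
top [[438.1, 0.0, 322.0], [0.0, 438.1, 207.8], [0.0, 0.0, 1.0]] [[0.0257, -0.997, 0.0734, 0.4907], [-0.9996, -0.0252, 0.0086, -0.1296], [-0.0068, -0.0736, -0.9973, 1.6087], [0.0, 0.0, 0.0, 1.0]]
wrist [[309.7, 0.0, 321.7], [0.0, 309.7, 201.8], [0.0, 0.0, 1.0]] [[0.4228, -0.8768, -0.2291, 0.3286], [-0.9062, -0.4092, -0.1065, -0.5373], [-0.0004, 0.2527, -0.9676, 0.3847], [0.0, 0.0, 0.0, 1.0]]
```

View pics/scene0.png

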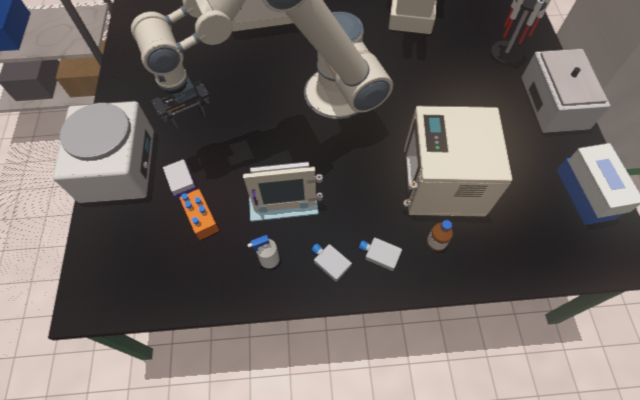

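View pics/top0.png

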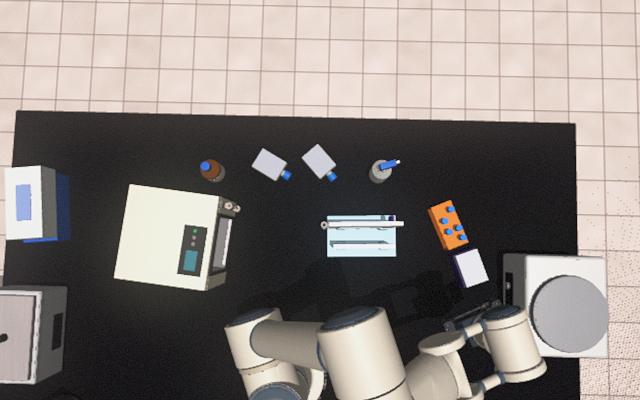

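View pics/wrist0.png

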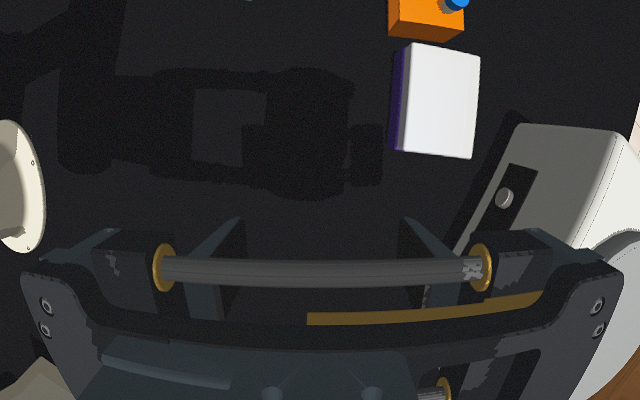

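```bash
python3 - <<'E'
import cv2
s=cv2.imread('pics/scene0.png');t=cv2.imread('pics/top0.png')
def z(im,x0,y0,w,h,k,n): cv2.imwrite(n,cv2.resize(im[y0:y0+h,x0:x0+w],None,fx=k,fy=k,interpolation=cv2.INTER_CUBIC))
z(s,390,95,130,130,5,'pics/s_inc.png')
z(s,235,155,100,70,8,'pics/s_door.png')
z(t,105,175,150,120,5,'pics/t_inc.png')
z(t,310,200,110,70,7,'pics/t_door.png')
E
```

```text
(no output)
```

View pics/s_inc.png

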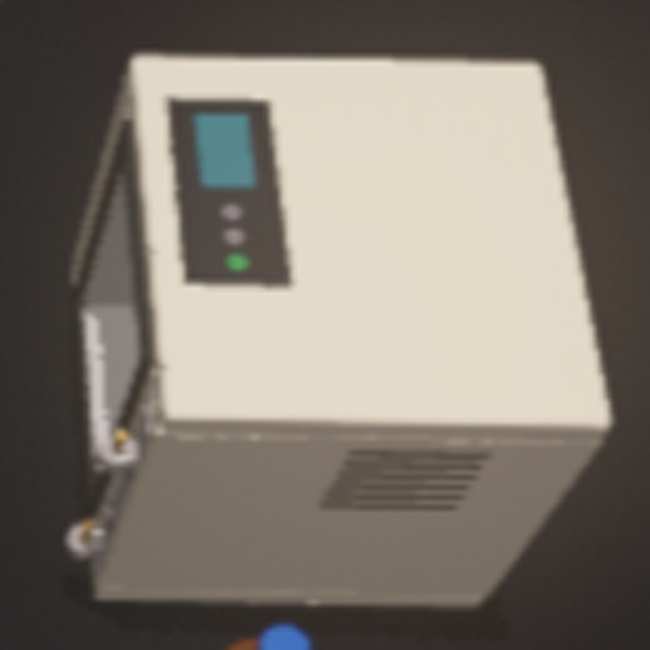

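View pics/s_door.png

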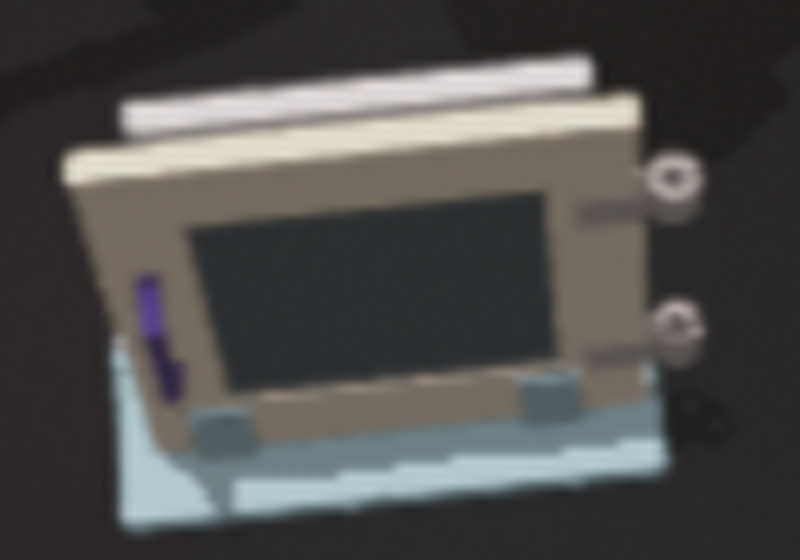

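View pics/t_inc.png

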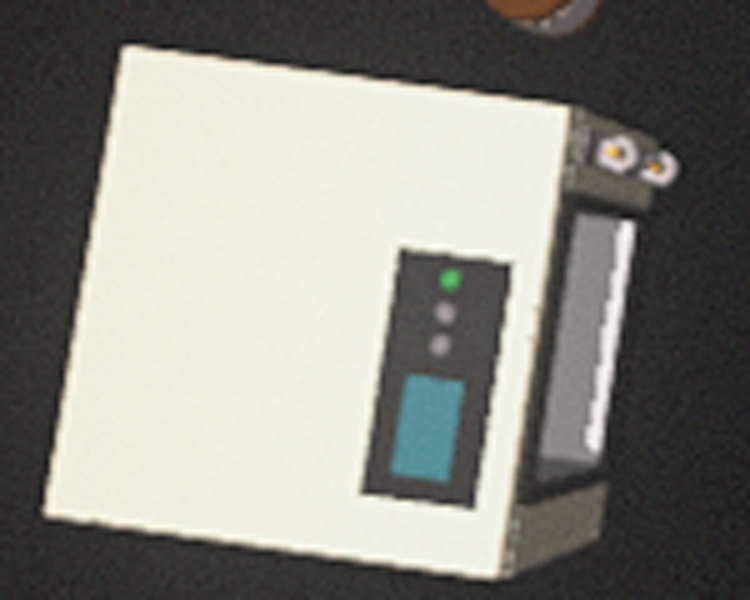

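View pics/t_door.png

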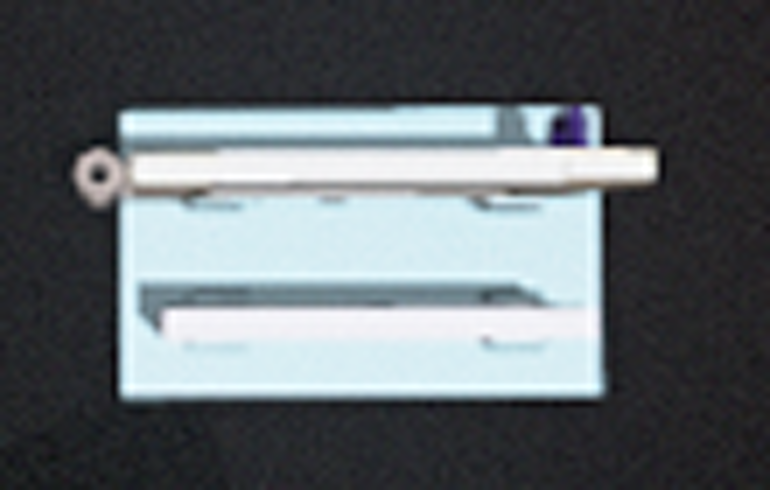

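```bash
cat > util.py <<'E'
import numpy as np
from scipy.optimize import least_squares
CAL={'scene':(np.array([[448.3,0,320],[0,448.3,197.4],[0,0,1]]),np.array([[0.0835,0.8812,-0.4653,1.2988],[0.9965,-0.0773,0.0323,-0.1723],[-0.0075,-0.4663,-0.8846,1.4996],[0,0,0,1]])),
'top':(np.array([[438.1,0,322.0],[0,438.1,207.8],[0,0,1]]),np.array([[0.0257,-0.997,0.0734,0.4907],[-0.9996,-0.0252,0.0086,-0.1296],[-0.0068,-0.0736,-0.9973,1.6087],[0,0,0,1]]))}
def proj(n,P,cal=None):
    K,T=cal or CAL[n]; P=np.atleast_2d(P); p=(P-T[:3,3])@T[:3,:3]
    if n=='wrist':
        r=np.hypot(p[:,0],p[:,1]);th=np.arctan2(r,p[:,2]);s=th/np.maximum(r,1e-9)*K[0,0]
        return np.c_[p[:,0]*s+K[0,2],p[:,1]*s+K[1,2]]
    return np.c_[K[0,0]*p[:,0]/p[:,2]+K[0,2],K[1,1]*p[:,1]/p[:,2]+K[1,2]]
def Rz(a): c,s=np.cos(a),np.sin(a); return np.array([[c,-s,0],[s,c,0],[0,0,1]])
def Rx(a): c,s=np.cos(a),np.sin(a); return np.array([[1,0,0],[0,c,-s],[0,s,c]])
def crop(px,o,k): px=np.array(px,float); return (px+0.5)/k-0.5+np.array(o)
def tri(obs):
    f=lambda P: np.concatenate([(proj(n,P)-uv).ravel() for n,uv in obs])
    r=least_squares(f,[0.5,0.2,0.1]); return r.x,r.fun
E
python3 - <<'E'
from util import *
ti=lambda p:crop(p,(105,175),5); si=lambda p:crop(p,(390,95),5)
td=lambda p:crop(p,(310,200),7); sd=lambda p:crop(p,(235,155),8)
# incubator local corners
A=np.array([[.145,.14,.28],[.145,-.14,.28],[-.145,-.14,.28],[-.145,.14,.28]])
topuv=ti([(123,45),(570,106),(500,578),(45,514)])
B=np.array([[-.145,-.14,.28],[-.145,.14,.28],[.145,.14,.28],[.145,-.14,.28],[.145,-.14,0],[.145,.14,0]])
suv=si([(133,57),(541,63),(611,428),(160,420),(97,598),(482,604)])
def f(q,w=(1,1)):
    X=lambda L:L@Rz(q[2]).T+[q[0],q[1],0]
    return np.r_[w[0]*(proj('top',X(A))-topuv).ravel(),w[1]*(proj('scene',X(B))-suv).ravel()]
for w in [(1,1),(1,0),(0,1)]:
    r=least_squares(f,[.5,.4,0],args=(w,)); q=r.x; print(q[:2],np.degrees(q[2]));
    if w==(1,1): Q=q; print(r.fun.round(1))
q=Q
for n,z in (('upper',.2),('lower',.07)): print(n,Rz(q[2])@[.121,-.155,z]+[q[0],q[1],0])
P=[(ti((616,152)),si((121,437)),.22),(ti((657,167)),si((88,529)),.09)]
for a,b,z in P:
    x,fun=tri([('top',a),('scene',b)]); print(x,fun.round(2), 'inc', Rz(q[2]).T@(x-[q[0],q[1],0]))
# shoulders
x,fun=tri([('top',ti((619,155))),('scene',si((120,450)))]); print('sh',x,fun.round(1),Rz(q[2]).T@(x-[q[0],q[1],0]))
x,fun=tri([('top',ti((659,169))),('scene',si((85,540)))]); print('sh',x,fun.round(1),Rz(q[2]).T@(x-[q[0],q[1],0]))
# door, origin door_centre
D1=np.array([[.115,-.007,.125],[-.115,-.007,.125],[-.115,.007,.125],[.115,.007,.125],[.129,0,.069]])
d1=td([(131,152),(657,147),(657,183),(131,195),(98,174)])
D2=np.array([[-.115,.007,.125],[.115,.007,.125],[.115,-.007,.125],[-.115,-.007,.125],[.129,0,.069],[.129,0,-.061]])
d2=sd([(65,152),(638,95),(640,128),(68,185),(674,178),(680,325)])
def g(p,w=(1,1)):
    X=lambda L:(L+[0,0,.125])@(Rz(p[2])@Rx(p[3])).T+[p[0],p[1],.014]
    return np.r_[w[0]*(proj('top',X(D1))-d1).ravel(),w[1]*(proj('scene',X(D2))-d2).ravel()]
r=least_squares(g,[.5,-.1,1.57,0]);print(r.x[:2],np.degrees(r.x[2:]));print(r.fun.round(1))
p=r.x;print('top centre',Rz(p[2])@Rx(p[3])@[0,0,.25]+[p[0],p[1],.014])
E
```

```text
[0.48860925 0.35326919] -6.154471297455599
[-0.9  0.  -0.  -0.2 -0.5  0.6 -1.1  0.9 -0.7 -0.6 -0.4 -0.6  0.5 -0.4
  0.9 -0.3 -1.3  2.3 -2.   2.5]
[0.48972693 0.35144055] -6.189571178788276
[0.48697059 0.35517587] -6.234733352726845
upper [0.59229442 0.18619021 0.2       ]
lower [0.59229442 0.18619021 0.07      ]
[0.59459328 0.18470609 0.21775666] [-0.49 -0.06 -0.5   0.06] inc [ 0.12344473 -0.15622911  0.21775666]
[0.59458654 0.18491234 0.08646686] [-0.38 -0.05 -0.39  0.04] inc [ 0.12341591 -0.15602477  0.08646686]
sh [0.59411883 0.18716939 0.19908989] [-0.6 -0.1 -0.6  0.1] [ 0.12270892 -0.15383087  0.19908989]
sh [0.59434768 0.1864127  0.06880243] [-0.2 -0.  -0.2  0. ] [ 0.12301758 -0.15455866  0.06880243]
[ 0.54770305 -0.25221406] [92.03274104 -0.69806879]
[-0.4  0.3 -0.5  0.3 -0.4 -0.3 -0.3 -1.2 -0.1 -0.  -0.1  0.2 -0.5 -0.2
 -0.3 -0.7 -0.3 -0.2 -0.3 -0.2 -0.6  0.1]
top centre [ 0.54465915 -0.2523221   0.26398145]
```

```bash
python3 - <<'E'
from rig import arm
from util import *
R0=np.array(arm.current_tool_rot()); p0=np.array(arm.current_ee_pos()); T=np.array(arm.get_calibration('wrist')['cam_to_world'])
print(R0.round(3).tolist(), 'cam in tool',(R0.T@(T[:3,3]-p0)).round(4),(R0.T@T[:3,:3]).round(3).tolist())
for s in (0,180):
  for nm,p,y in (('grasp',(.5447,-.2523,.23),92),('hang',(.598,.057,.27),92),('hang84',(.58,.058,.27),84),('shut',(.46,.17,.25),-6),('mid',(.5,.1,.25),40)):
    a=np.radians(y+s); x=np.array([np.cos(a),np.sin(a),0]); z=np.array([0,0,-1.]); R=np.c_[x,np.cross(z,x),z]
    j=arm.solve_ik(list(p),R.tolist()); print(s,nm,None if j is None else np.round(j,1))
E
```

```text
[[0.906, 0.423, -0.0], [0.423, -0.906, 0.001], [0.0, -0.001, -1.0]] cam in tool [ 0.0704  0.0009 -0.2082] [[-0.0, -0.968, -0.253], [1.0, -0.0, 0.0], [-0.0, -0.253, 0.968]]
0 grasp [-30.6  23.7  76.4  -0.   79.9 -32.6]
0 hang [-0.2 22.1 72.7 -0.  85.2 -2.2]
0 hang84 [-0.2 20.5 75.2 -0.  84.2  5.8]
0 shut [ 13.3  13.2  89.2  -0.   77.6 109.3]
0 mid [ 4.6 15.  86.8 -0.  78.3 54.6]
180 grasp [-30.6  23.7  76.4  -0.   79.9 147.4]
180 hang None
180 hang84 [  -0.2   20.5   75.2   -0.    84.2 -174.2]
180 shut [ 13.3  13.2  89.2  -0.   77.6 -70.7]
180 mid [   4.6   15.    86.8   -0.    78.3 -125.4]
```

```bash
cat >> util.py <<'E'
def Rt(deg):
    a=np.radians(deg); x=np.array([np.cos(a),np.sin(a),0]); z=np.array([0,0,-1.]); return np.c_[x,np.cross(z,x),z]
def shot(arm,n,name):
    import cv2,json
    c=arm.get_calibration(n); im=arm.snapshot(n); cv2.imwrite(f'pics/{name}.png',im[:,:,::-1])
    json.dump([np.array(c['intrinsics']).tolist(),np.array(c['cam_to_world']).tolist()],open(f'pics/{name}.json','w')); return im
def wcal(name):
    import json; a=json.load(open(f'pics/{name}.json')); return np.array(a[0]),np.array(a[1])
E
python3 - <<'E'
from rig import arm
from util import *
import cv2
arm.move_to([.5447,-.2523,.33],Rt(92).tolist()); print(arm.current_t())
im=shot(arm,'wrist','w1')
E
```

```text
1.7917
```

View pics/w1.png

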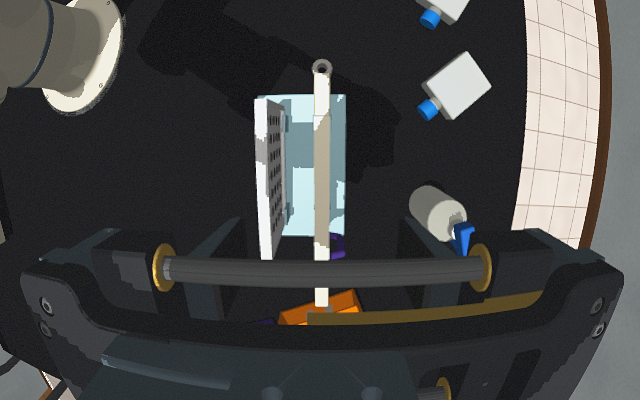

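```bash
python3 - <<'E'
from util import *
import cv2
c=wcal('w1'); p=[.5477,-.2522,np.radians(92.03),np.radians(-.7)]
X=lambda L:(np.array(L)+[0,0,.125])@(Rz(p[2])@Rx(p[3])).T+[p[0],p[1],.014]
print(proj('wrist',X([[.129,0,.069],[.115,.007,.125],[.115,-.007,.125],[-.115,.007,.125],[-.115,-.007,.125],[0,.007,.125],[0,-.007,.125]]),c).round(1))
im=cv2.imread('pics/w1.png'); cv2.imwrite('pics/w1z.png',cv2.resize(im[50:320,250:390],None,fx=3,fy=2.2,interpolation=cv2.INTER_CUBIC)[:600])
E
```

```text
[[322.7  66.8]
 [314.1  71.1]
 [330.2  71. ]
 [315.9 305.9]
 [329.3 305.9]
 [314.8 199.1]
 [330.1 199.1]]
```

View pics/w1z.png

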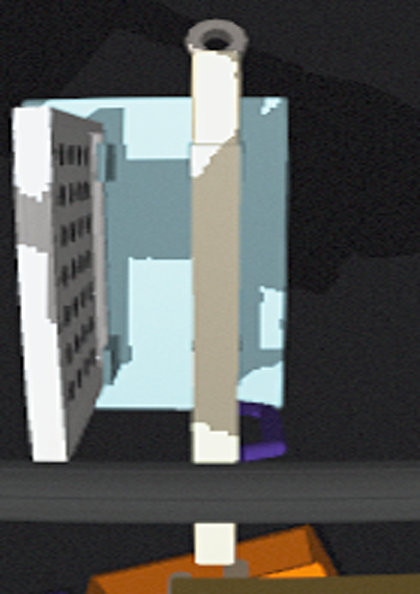

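```bash
python3 - <<'E'
from rig import arm
from util import *
arm.move_l([.5447,-.2523,.231],feed=.1); print(arm.current_t(),arm.current_force())
arm.grip(.005); print(arm.current_t(),arm.current_width(),arm.current_force())
arm.move_l([.5447,-.2523,.246],feed=.06); print(arm.current_force(),arm.current_torque())
arm.move_l([.5447,-.2523,.300],feed=.12); print(arm.current_t(),arm.current_force(),arm.current_torque(),arm.current_width())
shot(arm,'wrist','w2'); shot(arm,'scene','s2')
E
python3 -c "
import cv2
im=cv2.imread('pics/w2.png'); cv2.imwrite('pics/w2z.png',cv2.resize(im[40:250,220:420],None,fx=2.8,fy=2.8,interpolation=cv2.INTER_CUBIC))
im=cv2.imread('pics/s2.png'); cv2.imwrite('pics/s2z.png',cv2.resize(im[120:240,210:350],None,fx=5,fy=5,interpolation=cv2.INTER_CUBIC))"
```

```text
2.9833 [ 0.48603426  0.06798306 -0.4484409 ]
4.3167 0.004975970569968285 [-0.43961539  0.18992417 -0.26406427]
[-0.54976097 -0.39605372 -0.45562292] [-0.02919079 -0.11438866  0.00516315]
5.3167 [ 1.19042795  1.100121   -1.09966283] [-0.03419835 -0.11191825 -0.01706061] 0.005206338638141338
```

View pics/w2z.png

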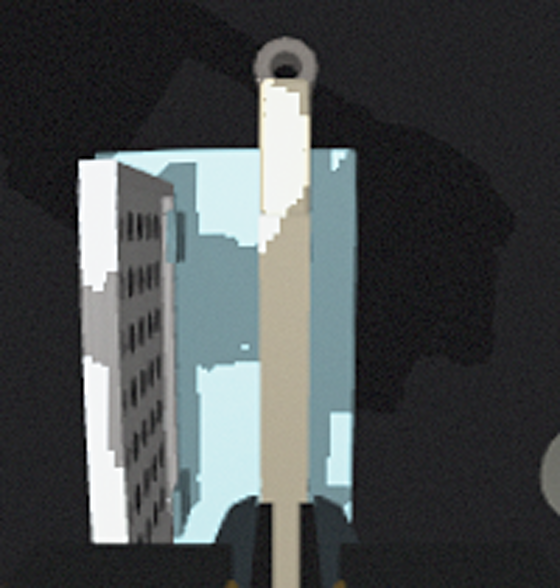

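View pics/s2z.png

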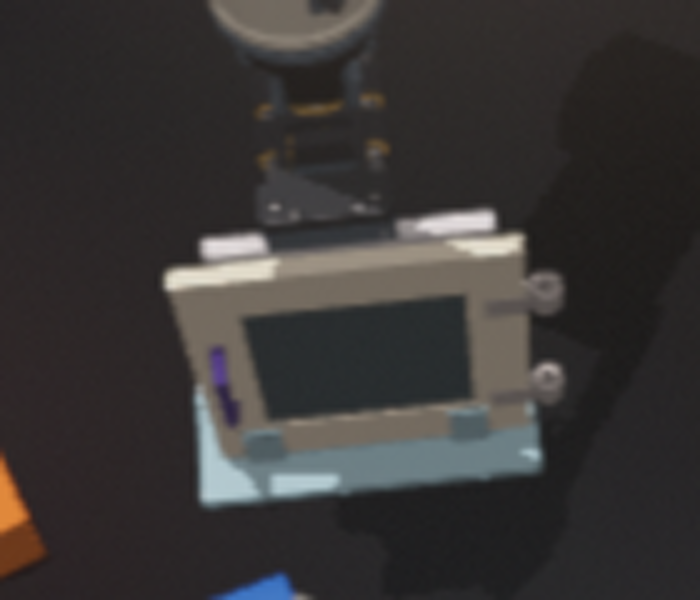

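```bash
python3 - <<'E'
from rig import arm
from util import *
print(arm.current_ee_pos(),arm.current_width())
R=np.array(arm.current_tool_rot());print(R.round(3))
c=wcal('w2');p=[.5477,-.2522,np.radians(92.03),np.radians(-.7)]
X=lambda L:(np.array(L)+[0,0,.125])@(Rz(p[2])@Rx(p[3])).T+[p[0],p[1],.014]
for k in (0,20,39,60):
  print(proj('wrist',np.array([[.5447,-.2523,.30]])-.0+np.array([[.0,0,k/1000]]),c))
print(proj('wrist',X([[.129,0,.069],[0,.007,.125],[0,-.007,.125]]),c).round(1))
E
```

```text
[ 0.54424947 -0.25202696  0.29886779] 0.005035753353661677
[[-0.035  0.999 -0.002]
 [ 0.999  0.035  0.001]
 [ 0.001 -0.001 -1.   ]]
[[322.2903146 223.3440529]]
[[322.33265841 233.23609865]]
[[322.38049618 244.51580986]]
[[322.44456408 259.80199501]]
[[322.7  62.3]
 [313.6 209.3]
 [330.7 209.3]]
```

View pics/w2.png

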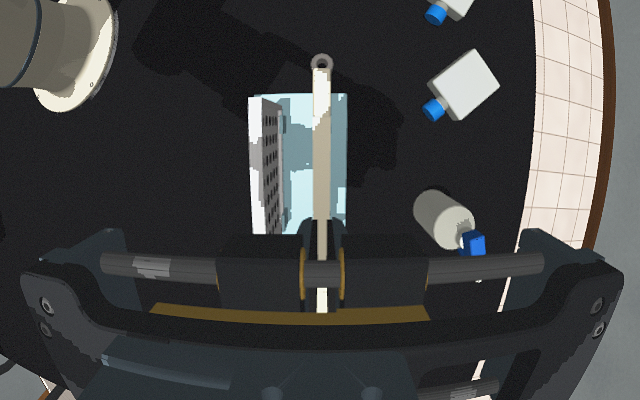

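```bash
python3 - <<'E'
from rig import arm
from util import *
arm.grip(.06); print(arm.current_t(),arm.current_width())
arm.move_l([.5447,-.2523,.231],feed=.1); print(arm.current_t(),arm.current_ee_pos(),arm.current_force())
shot(arm,'wrist','w3'); shot(arm,'scene','s3')
E
python3 -c "
import cv2
im=cv2.imread('pics/s3.png'); cv2.imwrite('pics/s3z.png',cv2.resize(im[120:240,210:350],None,fx=5,fy=5,interpolation=cv2.INTER_CUBIC))"
```

```text
6.3667 0.060248690063336774
7.2083 [ 0.54505691 -0.25248257  0.23163749] [-0.25295407 -0.66415311  0.97659642]
```

View pics/w3.png

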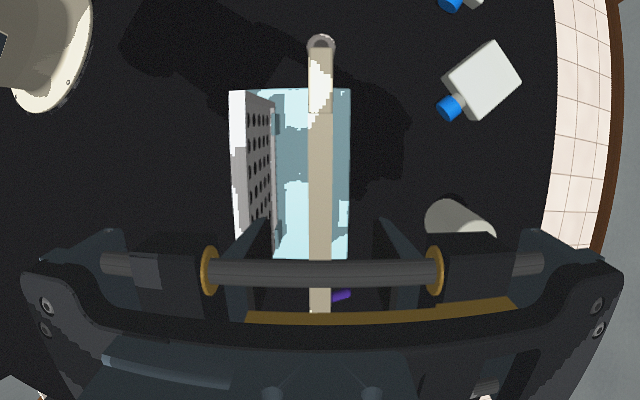

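View pics/s3z.png

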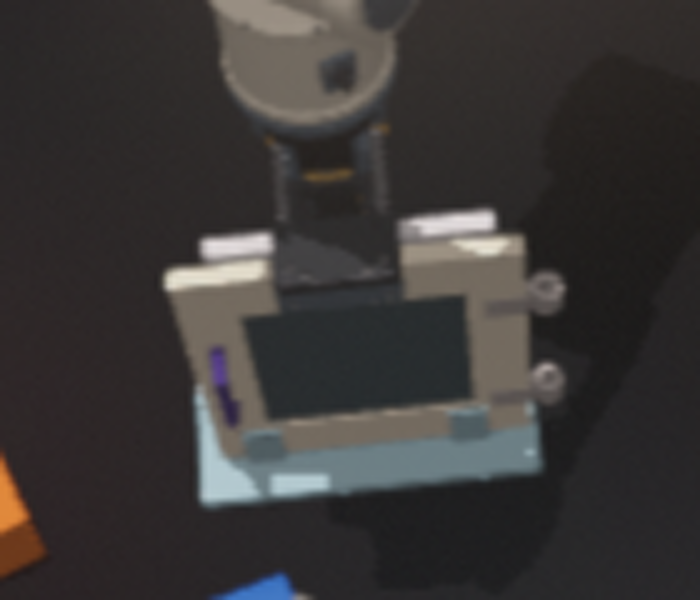

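```bash
python3 - <<'E'
from rig import arm
from util import *
for w in (.03,.016,.010):
    arm.grip(w); print(arm.current_t(),arm.current_width(),arm.current_force(),arm.current_torque())
shot(arm,'wrist','w4')
E
```

```text
7.9417 0.029916857749829294 [-0.30562044 -0.39314797 -0.23285724] [ 0.00465311 -0.12545836  0.05138295]
8.375 0.016010197657768566 [ 1.42542408 -0.72887481  0.13226436] [-0.03283195 -0.09718422 -0.0111228 ]
8.7 0.00975660131331561 [-0.7427046   0.97578929 -0.95416692] [ 0.02230401 -0.05302085  0.0263468 ]
```

View pics/w4.png

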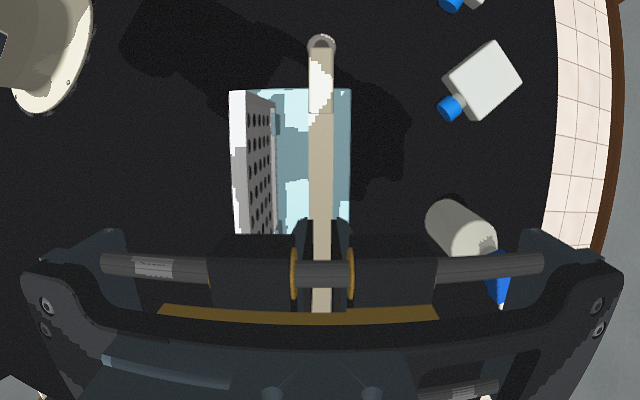

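```bash
python3 - <<'E'
from rig import arm
from util import *
import cv2
im=shot(arm,'scene','s4'); 
p=np.array(arm.current_ee_pos());print(p)
for dx in (.005,.03):
  print(proj('scene',p+np.array([[dx,-.016,0],[dx,.016,0],[dx,0,.033]])).round(1))
  print((proj('scene',p+np.array([[dx,-.016,0],[dx,.016,0]]))-[245,145])*9)
cv2.imwrite('pics/s4z.png',cv2.resize(im[145:205,245:325,::-1],None,fx=9,fy=9,interpolation=cv2.INTER_CUBIC))
E
```

```text
[ 0.54470545 -0.2522962   0.23098458]
[[274.6 178.7]
 [284.3 178. ]
 [278.6 173.2]]
[[266.22990425 303.5608445 ]
 [354.11761643 296.88383547]]
[[274.9 185.4]
 [284.7 184.6]
 [278.9 179.9]]
[[268.74867012 363.26377974]
 [357.33624538 356.49111357]]
```

View pics/s4z.png

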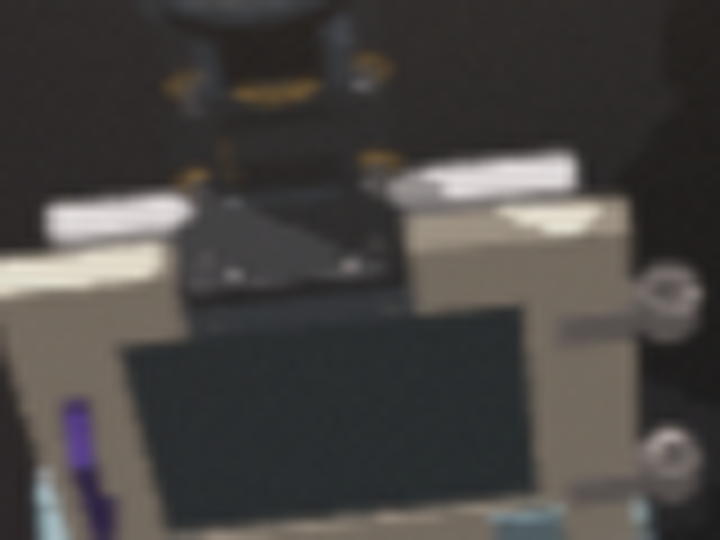

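```bash
python3 - <<'E'
import cv2
im=cv2.imread('pics/w4.png'); cv2.imwrite('pics/w4z.png',cv2.resize(im[200:320,260:380],None,fx=5,fy=5,interpolation=cv2.INTER_CUBIC))
E
```

```text
(no output)
```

View pics/w4z.png

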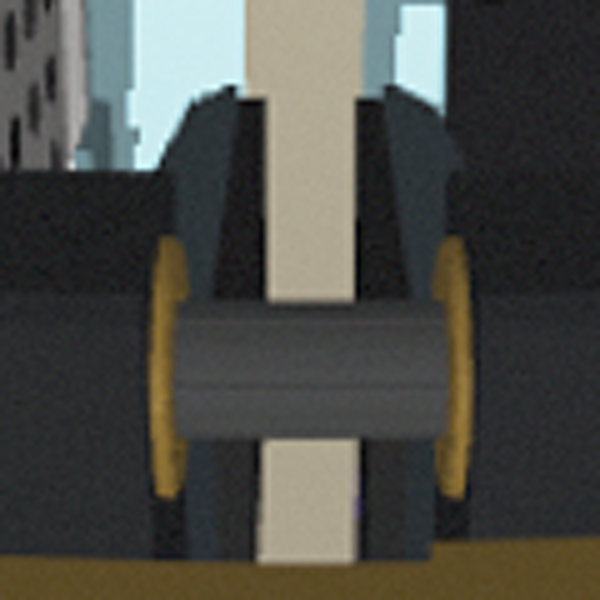

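```bash
python3 - <<'E'
from util import *
import cv2
c=wcal('w1')
R=Rt(92);p=np.array([.5447,-.2523,.33])
for y in (.0457,.059):
  for x in (-.016,.016):
    print(y,x,[proj('wrist',(p+R@[x,s*y,-z])[None],c).round(0).ravel().tolist() for z in (0,.04,.06) for s in (1,-1)])
im=cv2.imread('pics/scene0.png'); k=6;o=(140,70)
z=cv2.resize(im[o[1]:o[1]+75,o[0]:o[0]+90],None,fx=k,fy=k,interpolation=cv2.INTER_CUBIC)
R0=np.array([[0.906,0.423,0],[0.423,-0.906,0],[0,0,-1.]]);p0=np.array([.2643,-.5659,.1763])
for zz,col in ((0,(0,0,255)),(.04,(0,255,0)),(.08,(255,0,0))):
  for y in (.0457,-.0457):
    u=proj('scene',(p0+R0@[0,y,-zz])[None])[0]; cv2.circle(z,tuple(int(v) for v in (u-o+.5)*k),5,col,1)
cv2.imwrite('pics/s0f.png',z)
im=cv2.imread('pics/w1.png');cv2.imwrite('pics/w1f.png',cv2.resize(im[190:340,150:500],None,fx=2.2,fy=2.2,interpolation=cv2.INTER_CUBIC))
E
```

```text
0.0457 -0.016 [[385.0, 242.0], [260.0, 242.0], [397.0, 266.0], [248.0, 267.0], [405.0, 282.0], [241.0, 283.0]]
0.0457 0.016 [[388.0, 200.0], [258.0, 200.0], [402.0, 217.0], [244.0, 217.0], [411.0, 228.0], [235.0, 229.0]]
0.059 -0.016 [[403.0, 242.0], [243.0, 242.0], [418.0, 266.0], [228.0, 266.0], [427.0, 281.0], [218.0, 281.0]]
0.059 0.016 [[406.0, 200.0], [239.0, 200.0], [423.0, 217.0], [222.0, 217.0], [434.0, 228.0], [211.0, 228.0]]
```

View pics/s0f.png

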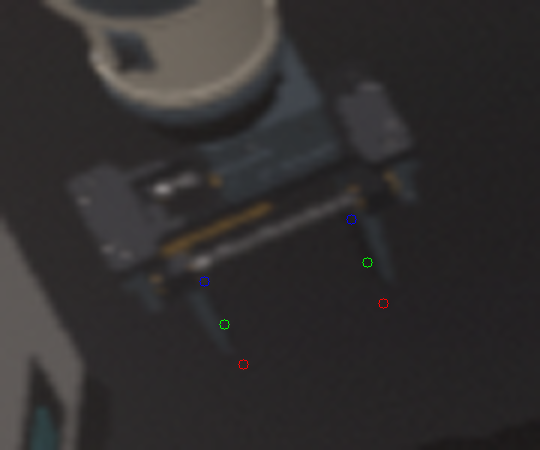

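View pics/w1f.png

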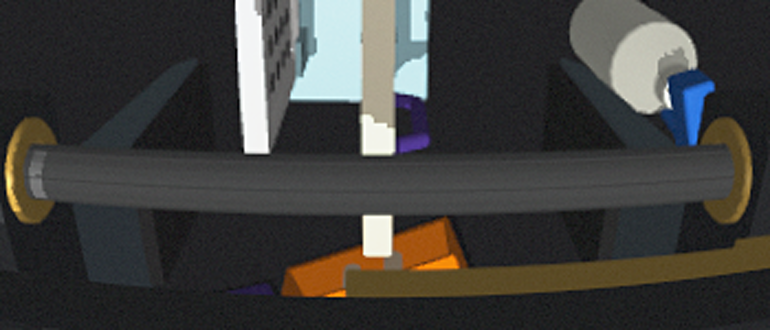

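```bash
python3 - <<'E'
from rig import arm
from util import *
arm.grip(.03)
arm.move_l([.5447,-.2523,.205],feed=.08); print(arm.current_t(),arm.current_ee_pos(),arm.current_force())
for w in (.016,.010,.003):
    arm.grip(w); print(arm.current_t(),arm.current_width(),arm.current_force(),arm.current_torque())
shot(arm,'wrist','w5');
E
```

```text
9.7833 [ 0.54461339 -0.25224204  0.20482405] [-0.04850464 -0.9320264   0.39132322]
10.2167 0.01587857478981631 [-0.34718269  0.7875909   0.14300228] [ 0.01513065 -0.05574295 -0.05739866]
10.4333 0.014110911010334919 [-1.30952091 -0.13548991  3.26224223] [ 0.01239145  0.2089754  -0.10706419]
10.65 0.013639281033193373 [-1.96051537  0.21087916  2.54794167] [-0.00353122  0.26391684 -0.07161573]
```

View pics/w5.png

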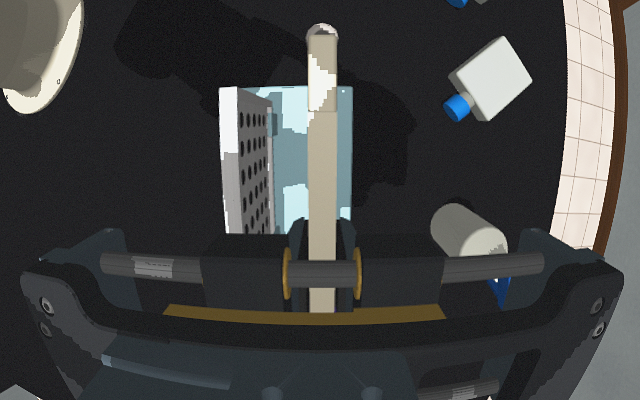

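```bash
python3 - <<'E'
from rig import arm
from util import *
arm.move_l([.5447,-.2523,.215],feed=.05); print(arm.current_t(),arm.current_force(),arm.current_torque(),arm.current_width())
shot(arm,'wrist','w6a')
arm.move_l([.5447,-.2523,.265],feed=.1); arm.sleep(.15);print(arm.current_t(),arm.current_force(),arm.current_torque(),arm.current_width())
shot(arm,'wrist','w6'); shot(arm,'scene','s6')
E
python3 -c "
import cv2
im=cv2.imread('pics/s6.png'); cv2.imwrite('pics/s6z.png',cv2.resize(im[110:230,210:350],None,fx=5,fy=5,interpolation=cv2.INTER_CUBIC))"
```

```text
11.05 [ 0.45982849 -1.00481867 -3.66300104] [-0.03952764 -0.10158609  0.03168684] 0.01361369977487375
11.9 [ 0.49995337 -0.38048673 -3.01164689] [ 0.00520809 -0.087895   -0.03180551] 0.013816774425178369
```

View pics/w6.png

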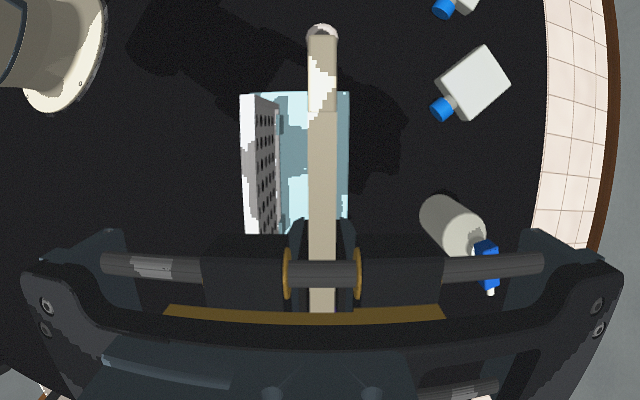

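View pics/s6z.png

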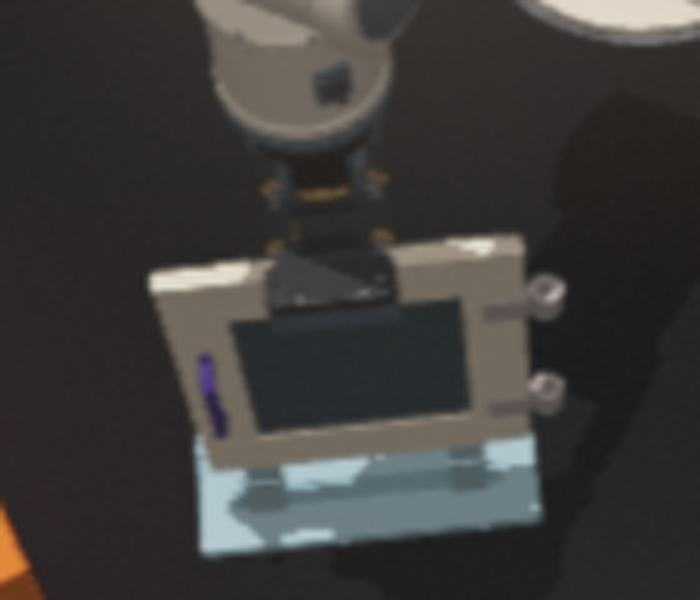

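```bash
python3 - <<'E'
from rig import arm
from util import *
import cv2
h=np.array([.5945,.186]); xd=np.array([np.cos(np.radians(92)),np.sin(np.radians(92))])
g=h-.129*xd-np.array([0,.045]); print(g)
arm.move_l([g[0],g[1],.262],feed=.2); arm.sleep(.2);print(arm.current_t(),arm.current_ee_pos(),arm.current_force())
s=shot(arm,'scene','s7');t=shot(arm,'top','t7');shot(arm,'wrist','w7')
z=lambda im,o,w,h,k,n:cv2.imwrite(n,cv2.resize(im[o[1]:o[1]+h,o[0]:o[0]+w,::-1],None,fx=k,fy=k,interpolation=cv2.INTER_CUBIC))
z(s,(370,150),60,70,8,'pics/s7z.png'); z(t,(210,180),60,50,10,'pics/t7z.png')
E
```

```text
[0.59900204 0.01207858]
13.7 [0.59894474 0.01140463 0.26201333] [ 0.10986947 -1.02383707 -3.23693446]
```

View pics/s7z.png

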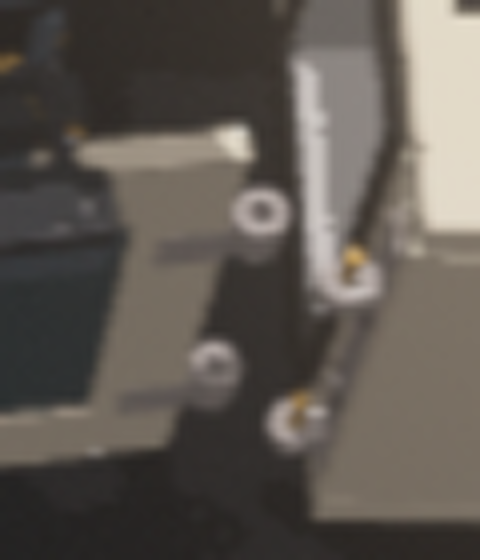

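View pics/t7z.png

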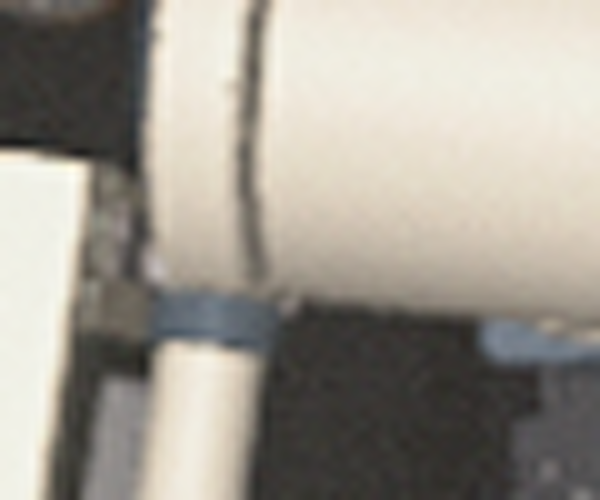

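View pics/w7.png

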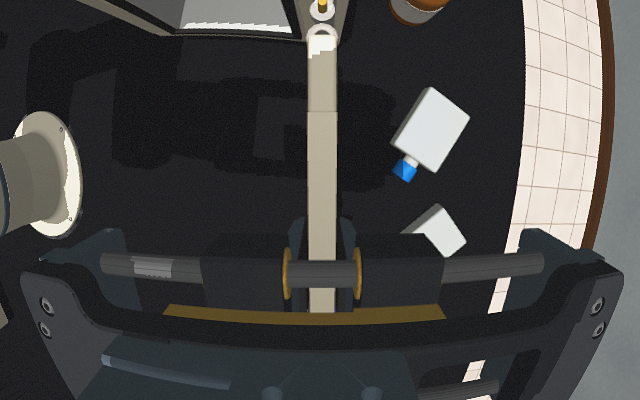

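```bash
python3 - <<'E'
from util import *
import cv2
im=cv2.imread('pics/w7.png'); cv2.imwrite('pics/w7z.png',cv2.resize(im[0:70,280:365],None,fx=8,fy=8,interpolation=cv2.INTER_CUBIC))
def back(n,uv,z):
    K,T=CAL[n]; d=T[:3,:3]@np.array([(uv[0]-K[0,2])/K[0,0],(uv[1]-K[1,2])/K[1,1],1]); s=(z-T[2,3])/d[2]; return T[:3,3]+s*d
sc=lambda p:crop(p,(370,150),8)
dz=.262-.066
for nm,p,z in (('ku',(262,211),dz+.069),('kl',(214,364),dz-.061),('pu',(353,258),.2195),('pl',(299,405),.0895),('su',(352,280),.2),('sl',(295,422),.07)): print(nm,back('scene',sc(p),z).round(4))
print('expected knuckle', np.array([.59894,.0114])+.129*np.array([np.cos(np.radians(92)),np.sin(np.radians(92))]))
c=wcal('w7')
for nm,P in (('ku top',[.5944,.1403,.265]),('ku bot',[.5944,.1403,.241]),('pin top',[.5945,.186,.22]),('pin foot',[.5945,.186,.2]),('lpin',[.5945,.186,.09])): print(nm,proj('wrist',np.array([P]),c).round(1))
E
```

```text
ku [0.5953 0.1407 0.265 ]
kl [0.5949 0.1402 0.135 ]
pu [0.5947 0.1856 0.2195]
pl [0.5951 0.1847 0.0895]
su [0.5944 0.1888 0.2   ]
sl [0.5937 0.1864 0.07  ]
expected knuckle [0.59443796 0.14032142]
ku top [[321.7  36. ]]
ku bot [[321.7  44.7]]
pin top [[323.7  -0. ]]
pin foot [[323.5   8.2]]
lpin [[323.   39.4]]
```

View pics/w7z.png

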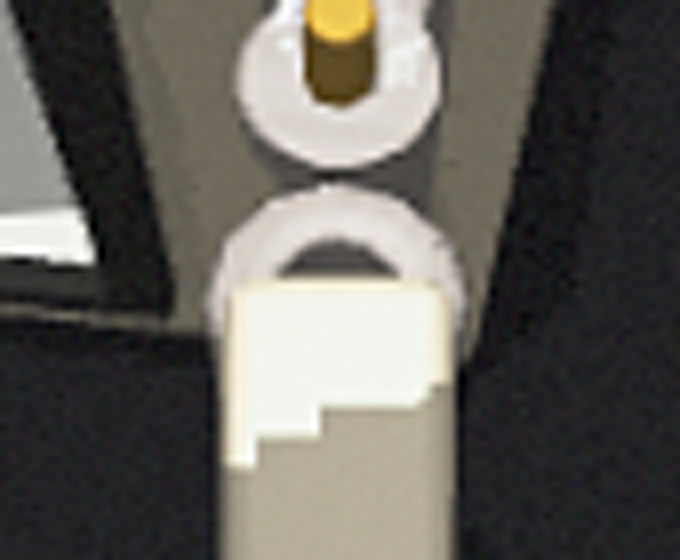

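```bash
python3 - <<'E'
from util import *
c=wcal('w7'); K,T=c
py,ky=.186,.1403
for nm,P,o in (('shoulder front',[.593,py-.011,.2],20.2),('foot front',[.593,py-.004,.2],12.6),('tip front',[.593,py-.004,.22],4.9),('knuckle far',[.5944,ky+.011,.265],22.6),('hole far',[.5944,ky+.0052,.265],29.5)):
    a=proj('wrist',np.array([P]),c)[0];b=proj('wrist',np.array([P])+[0,.001,0],c)[0]
    print(nm,a.round(1),'obs row',o,'dy mm',((o-a[1])/(b[1]-a[1])).round(2))
for x in (.592,.593,.594,.595): print(x,proj('wrist',np.array([[x,py,.2]]),c).round(2),proj('wrist',np.array([[x,py,.22]]),c).round(2))
E
```

```text
shoulder front [321.4  19.3] obs row 20.2 dy mm -0.92
foot front [321.7  12.2] obs row 12.6 dy mm -0.44
tip front [321.7   4.1] obs row 4.9 dy mm -0.71
knuckle far [322.2  20.9] obs row 22.6 dy mm -1.25
hole far [321.9  28.8] obs row 29.5 dy mm -0.49
0.592 [[320.69   8.11]] [[ 3.2062e+02 -1.3000e-01]]
0.593 [[321.83   8.15]] [[ 3.2185e+02 -1.0000e-01]]
0.594 [[322.97   8.18]] [[ 3.2307e+02 -6.0000e-02]]
0.595 [[324.11   8.22]] [[ 3.243e+02 -2.000e-02]]
```

```bash
cat >> util.py <<'E'
def avgF(arm,n=4):
    f=[]
    for _ in range(n): f.append(arm.current_force()); arm.sleep(.01)
    return np.mean(f,0)
def descend(arm,x,y,z0,z1,step,base,lim=4,feed=.02,log=True):
    z=z0
    while z>z1+1e-6:
        z=max(z-step,z1); arm.move_l([x,y,z],feed=feed); f=avgF(arm)-base
        if log: print(f"{arm.current_t():.2f} z={z:.4f}",f.round(2),np.array(arm.current_torque()).round(2))
        if f[2]>lim or np.hypot(f[0],f[1])>lim+2: return z,f,False
    return z,f,True
E
python3 - <<'E'
from rig import arm
from util import *
x,y=.5979,.0570
arm.move_l([x,y,.262],feed=.08);arm.sleep(.1)
print(arm.current_ee_pos())
base=avgF(arm,8);print(base,arm.current_t())
arm.move_l([x,y,.246],feed=.08)
print(descend(arm,x,y,.246,.234,.0015,base))
shot(arm,'wrist','w8');shot(arm,'scene','s8')
print(arm.current_ee_pos())
E
python3 -c "
import cv2
im=cv2.imread('pics/s8.png'); cv2.imwrite('pics/s8z.png',cv2.resize(im[150:220,370:440],None,fx=8,fy=8,interpolation=cv2.INTER_CUBIC))"
```

```text
[0.59794594 0.05668543 0.26203124]
[ 0.01733496 -0.28951921 -3.91959026] 14.725
15.36 z=0.2445 [ 0.5   0.23 -0.24] [-0.06 -0.08 -0.03]
15.64 z=0.2430 [-0.25  0.19  0.06] [-0.02 -0.1  -0.05]
15.93 z=0.2415 [-0.13  0.43  0.36] [-0.   -0.06  0.01]
16.21 z=0.2400 [-0.38  0.54  0.3 ] [-0.04 -0.11 -0.  ]
16.49 z=0.2385 [-0.24 -0.01 -0.07] [ 0.   -0.11 -0.05]
16.77 z=0.2370 [-0.18  0.46  0.07] [ 0.01 -0.04  0.09]
17.06 z=0.2355 [-0.24  0.43  0.16] [-0.01 -0.07 -0.05]
17.34 z=0.2340 [-0.02  0.24  0.45] [-0.03 -0.05 -0.02]
(0.234, array([-0.02486304,  0.23627162,  0.44773068]), True)
[0.59790651 0.05699076 0.23397484]
```

View pics/s8z.png

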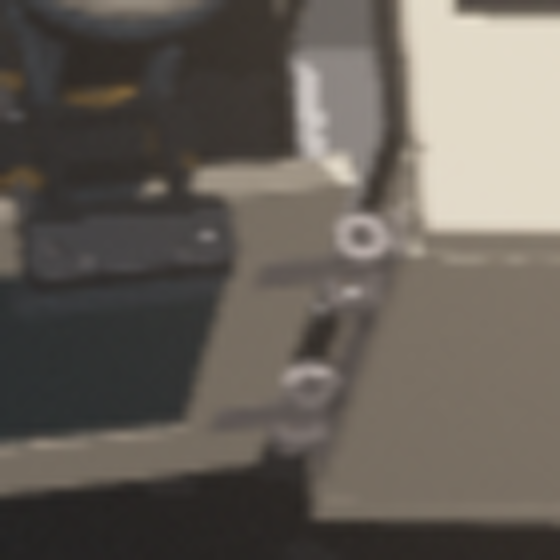

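```bash
python3 - <<'E'
from rig import arm
from util import *
x,y=.5979,.0570
base=np.array([0.017,-.29,-3.92])
r=descend(arm,x,y,.234,.2225,.002,base,lim=3)
if r[2]: r=descend(arm,x,y,.2225,.2165,.001,base,lim=2.5)
print(r,arm.current_ee_pos())
E
```

```text
17.73 z=0.2320 [0.13 0.28 0.26] [-0.1  -0.01  0.03]
18.01 z=0.2300 [-0.01  0.18  0.18] [-0.05 -0.09 -0.04]
18.29 z=0.2280 [-0.25  0.28  0.38] [-0.01 -0.11 -0.04]
18.57 z=0.2260 [-0.08 -0.11  0.29] [-0.05 -0.03 -0.  ]
18.86 z=0.2240 [0.38 0.36 0.14] [-0.01 -0.11 -0.01]
19.14 z=0.2225 [0.22 0.38 0.29] [-0.03 -0.14 -0.01]
19.43 z=0.2215 [0.03 0.02 0.09] [-0.03 -0.06  0.02]
19.71 z=0.2205 [-0.1  -1.37  4.17] [-0.01 -0.01  0.01]
(0.2205, array([-0.0992076 , -1.36760208,  4.16970378]), False) [0.59808287 0.05694257 0.22074097]
```

```bash
python3 - <<'E'
from rig import arm
from util import *
x,y,z=.5979,.0570,.2208
base=np.array([0.017,-.29,-3.92])
for d in ((0,-1),(0,1)):
    for k in (1,2,3):
        arm.move_l([x+d[0]*k*1e-3,y+d[1]*k*1e-3,z],feed=.02); f=avgF(arm)-base; print(d,k,f.round(2),np.array(arm.current_torque()).round(2))
        if np.hypot(*f[:2])>6: break
    arm.move_l([x,y,z],feed=.03)
print((avgF(arm)-base).round(2),arm.current_t())
shot(arm,'scene','s9')
E
python3 -c "
import cv2
im=cv2.imread('pics/s9.png'); cv2.imwrite('pics/s9z.png',cv2.resize(im[150:220,370:440],None,fx=8,fy=8,interpolation=cv2.INTER_CUBIC))"
```

```text
(0, -1) 1 [-0.42 -0.15  2.86] [ 0.04 -0.06 -0.01]
(0, -1) 2 [0.76 4.66 0.1 ] [ 1.05 -0.21 -0.11]
(0, -1) 3 [ 0.82 10.9  -2.11] [ 2.21 -0.28 -0.16]
(0, 1) 1 [-0.42 -1.97  3.89] [-0.3  -0.09 -0.  ]
(0, 1) 2 [-0.43 -6.28  6.35] [-1.18  0.03  0.12]
[-0.16 -2.4   4.39] 21.6583
```

View pics/s9z.png

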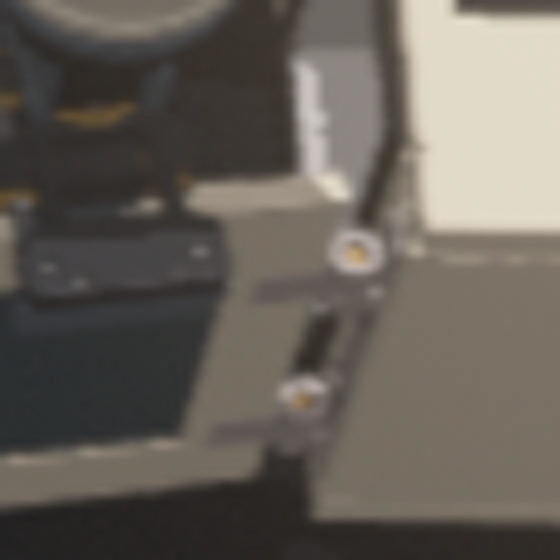

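```bash
cat >> util.py <<'E'
PIN=np.array([.5934,.1857])
def push_pose(phi,off,r=.185,z=.215):
    a=np.radians(phi); xd=np.array([np.cos(a),np.sin(a)]); n=np.array([np.sin(a),-np.cos(a)])
    p=PIN-r*xd+off*n; return [p[0],p[1],z],Rt(phi).tolist()
E
python3 - <<'E'
from rig import arm
from util import *
for phi in (92,70,45,20,0,-6): print(phi,np.round(push_pose(phi,.0205)[0],3),np.round(arm.solve_ik(*push_pose(phi,.0205)),0))
print(np.round(push_pose(92,.055,z=.31)[0],3),arm.current_t())
arm.grip(.035); arm.sleep(.25); print(arm.current_t(),avgF(arm),arm.current_width())
shot(arm,'scene','s10')
E
python3 -c "
import cv2
im=cv2.imread('pics/s10.png'); cv2.imwrite('pics/s10z.png',cv2.resize(im[130:230,310:440],None,fx=6,fy=6,interpolation=cv2.INTER_CUBIC))"
```

```text
92 [0.62  0.002 0.215] [-5. 26. 75. -0. 79. -7.]
70 [0.549 0.005 0.215] [-6. 20. 85. -0. 75. 14.]
45 [0.477 0.04  0.215] [-2. 14. 94. -0. 72. 43.]
20 [0.427 0.103 0.215] [ 6. 11. 99. -0. 71. 76.]
0 [0.408 0.165 0.215] [ 14.  11.  98.  -0.  71. 104.]
-6 [0.407 0.185 0.215] [ 17.  11.  98.  -0.  71. 113.]
[0.655 0.003 0.31 ] 21.7083
22.4833 [ 0.38401703 -0.12492938  0.05420866] 0.03466895793080091
```

View pics/s10z.png

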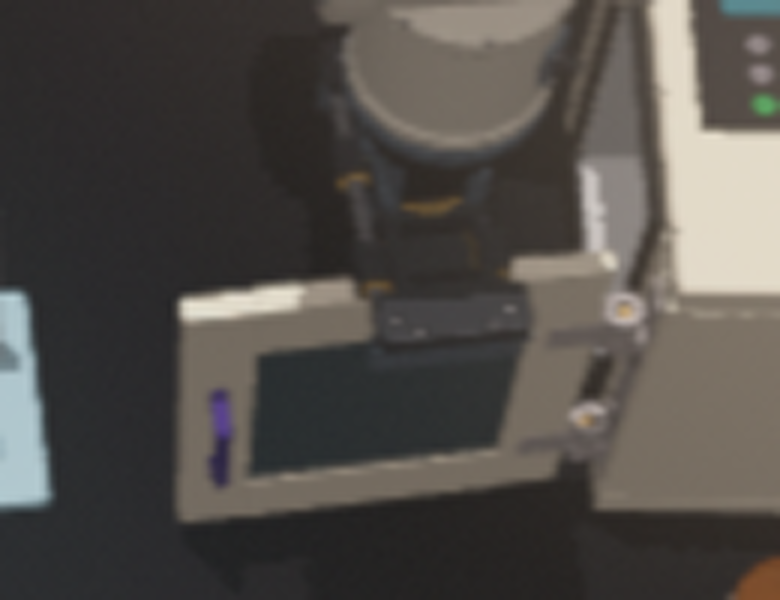

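```bash
python3 - <<'E'
from rig import arm
from util import *
import cv2
arm.move_l([.5979,.0569,.315],feed=.1); print(arm.current_t(),arm.current_force())
arm.grip(.0)
p,R=push_pose(92,.06,z=.315); arm.move_l(p,R,feed=.15)
p,R=push_pose(92,.06); arm.move_l(p,R,feed=.15); print(arm.current_t(),arm.current_ee_pos(),arm.current_width(),arm.current_force())
im=shot(arm,'scene','s11'); shot(arm,'wrist','w11')
cv2.imwrite('pics/s11z.png',cv2.resize(im[130:230,310:440,::-1],None,fx=6,fy=6,interpolation=cv2.INTER_CUBIC))
E
```

```text
23.6583 [-0.15949617  0.05622641 -0.57088252]
25.8417 [0.66024263 0.00311076 0.21613634] 0.00046918866626265225 [ 0.30853438 -0.18879071  0.39588231]
```

View pics/s11z.png

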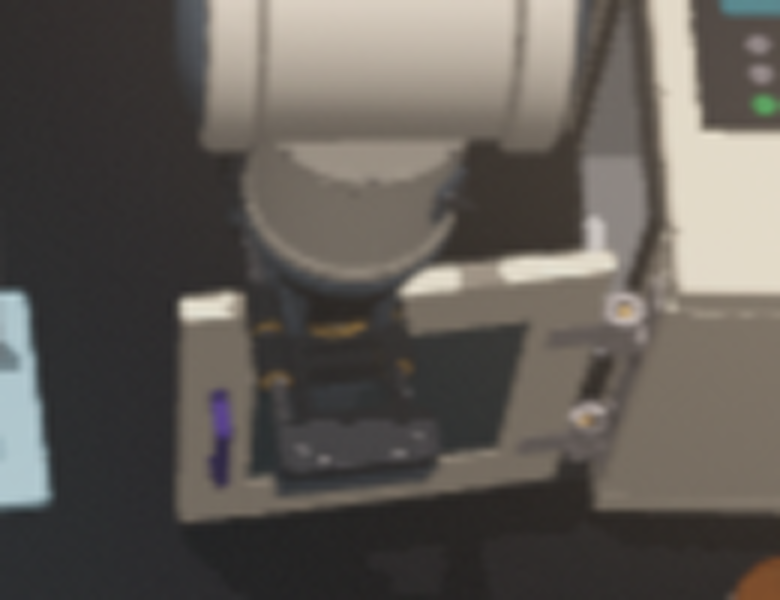

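View pics/w11.png

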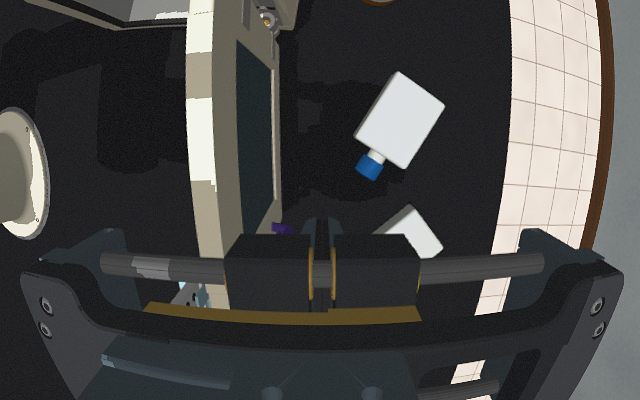

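```bash
cat > push.py <<'E'
from rig import arm
from util import *
import sys
base=avgF(arm,4)
def go(phi,off,feed):
    arm.move_l(*push_pose(phi,off),feed=feed); f=avgF(arm,2)-base
    print(f"{arm.current_t():.2f} phi={phi} ",f.round(1)); return f
E
python3 - <<'E'
from push import *
go(92,.03,.1)
go(92,.0205,.04)
for phi in (86,80,72,64,56,48,40):
    f=go(phi,.0205,.07)
    if np.linalg.norm(f)>8: print('stop');break
shot(arm,'wrist','w12')
E
```

```text
26.44 phi=92  [1.  0.6 0.1]
26.84 phi=92  [ 0.3  0.2 -0.2]
27.28 phi=86  [0.4 0.4 0.2]
27.73 phi=80  [0.4 0.5 0.4]
28.27 phi=72  [0.1 1.  0.4]
28.81 phi=64  [-0.1 -0.  -0.4]
29.35 phi=56  [0.3 0.6 0.4]
29.89 phi=48  [-0.1  0.4 -0.4]
30.43 phi=40  [-0.   0.8 -0. ]
```

View pics/w12.png

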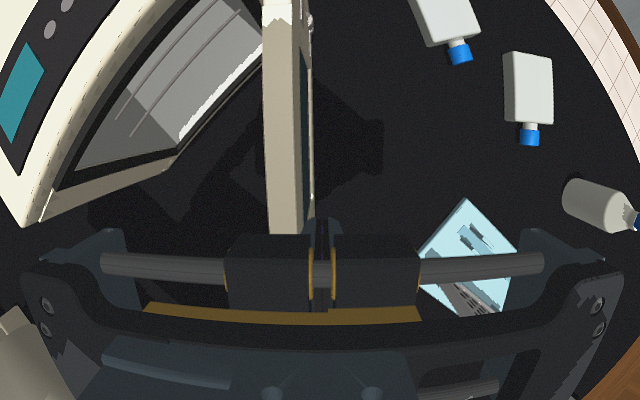

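```bash
python3 - <<'E'
from push import *
for phi,fd in ((32,.07),(24,.07),(16,.06),(9,.05),(4,.04),(1,.03)):
    f=go(phi,.0205,fd)
    if np.linalg.norm(f)>6: print('stop');break
else:
    for phi in (-1,-2.5,-4,-5,-5.6,-6.2,-6.8):
        f=go(phi,.0205,.02)
        if np.linalg.norm(f)>4: print('stop');break
im=shot(arm,'wrist','w13');s=shot(arm,'scene','s13')
E
python3 -c "
import cv2
im=cv2.imread('pics/s13.png'); cv2.imwrite('pics/s13z.png',cv2.resize(im[90:220,370:500],None,fx=4.6,fy=4.6,interpolation=cv2.INTER_CUBIC))"
```

```text
31.06 phi=32  [-0.5  0.5  0. ]
31.60 phi=24  [-0.1  0.1  0. ]
32.20 phi=16  [0.1 0.2 0.6]
32.83 phi=9  [-0.8  0.6 -0.5]
33.40 phi=4  [-0.2  0.3 -0.8]
33.89 phi=1  [-0.4  1.   0.1]
34.38 phi=-1  [-0.1 -0.1 -0.3]
34.79 phi=-2.5  [-0.4 -0.7 -0.2]
35.20 phi=-4  [-0.5 -0.4 -0.1]
35.52 phi=-5  [-0.2  0.4 -0.4]
35.79 phi=-5.6  [-0.8 -0.7  0.2]
36.06 phi=-6.2  [-0.5 -0.4 -0.4]
36.33 phi=-6.8  [-0.3  0.5 -0.1]
```

View pics/w13.png

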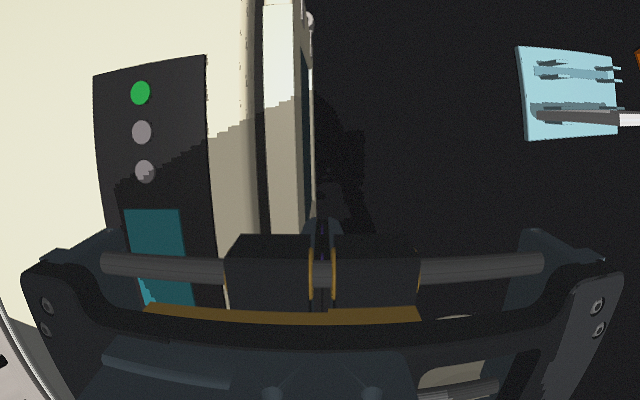

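View pics/s13z.png

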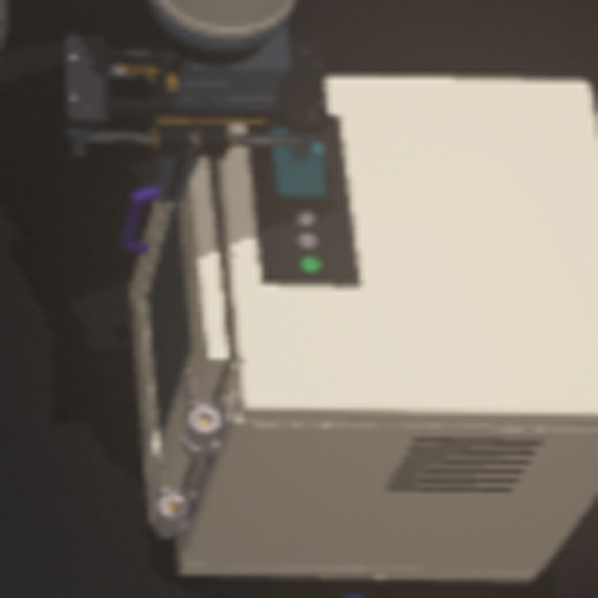

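```bash
python3 - <<'E'
from push import *
print(base)
for o in (.0195,.0185,.0175,.0165,.0155,.0145,.0135,.0125):
    f=go(-6.5,o,.02)
    if np.linalg.norm(f)>4: print('stop',o);break
shot(arm,'wrist','w14')
E
python3 -c "
import cv2
im=cv2.imread('pics/w14.png'); cv2.imwrite('pics/w14z.png',cv2.resize(im[0:240,230:350],None,fx=4,fy=2.5,interpolation=cv2.INTER_CUBIC))"
```

```text
[ 0.6005313  -0.44786554 -0.21519177]
36.73 phi=-6.5  [-0.2 -0.1  0.5]
36.99 phi=-6.5  [-0.8  0.6  0.2]
37.26 phi=-6.5  [-0.8  0.   0.6]
37.52 phi=-6.5  [-0.1 -0.3 -0.3]
37.79 phi=-6.5  [-0.6 -8.8  2.6]
stop 0.0155
```

View pics/w14z.png

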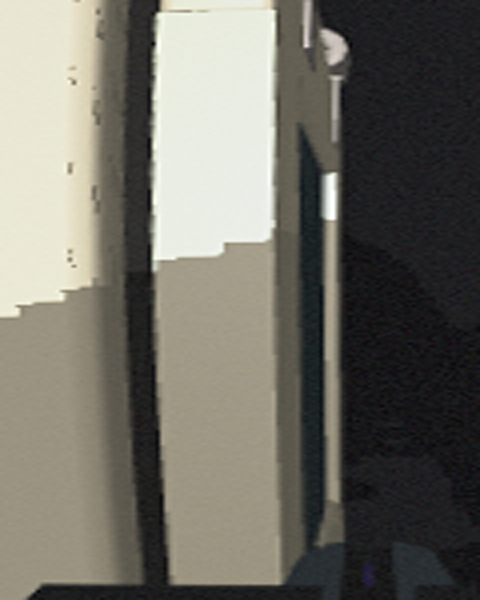

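```bash
python3 - <<'E'
from push import *
go(-6.5,.0155,.02); 
go(-6.5,.03,.03); go(-6.5,.08,.1)
print(arm.current_force())
p,R=push_pose(-6.5,.10,z=.36); arm.move_l(p,R,feed=.15)
shot(arm,'wrist','w15')
# clear the top view
p=[.40,-.15,.36]; arm.move_to(p,Rt(40).tolist()); print(arm.current_t(),arm.current_force())
s=shot(arm,'scene','s15');t=shot(arm,'top','t15')
E
python3 -c "
import cv2
im=cv2.imread('pics/s15.png'); cv2.imwrite('pics/s15z.png',cv2.resize(im[95:225,390:520],None,fx=4.6,fy=4.6,interpolation=cv2.INTER_CUBIC))
im=cv2.imread('pics/t15.png'); cv2.imwrite('pics/t15z.png',cv2.resize(im[175:295,105:255],None,fx=5,fy=5,interpolation=cv2.INTER_CUBIC))"
```

```text
38.14 phi=-6.5  [-0.4 -0.1 -0.9]
38.79 phi=-6.5  [-0.2  9.4 -2.3]
39.46 phi=-6.5  [ 0.   9.3 -2.5]
[ 0.52028886  1.02427128 -0.13131545]
41.9667 [ 0.07261739 -0.0610523   0.01621842]
```

View pics/w15.png

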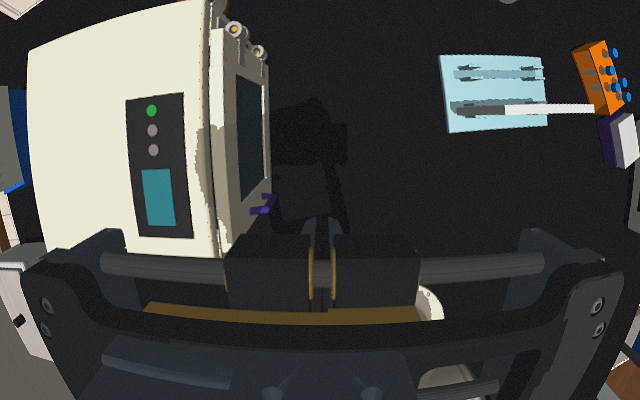

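View pics/s15z.png

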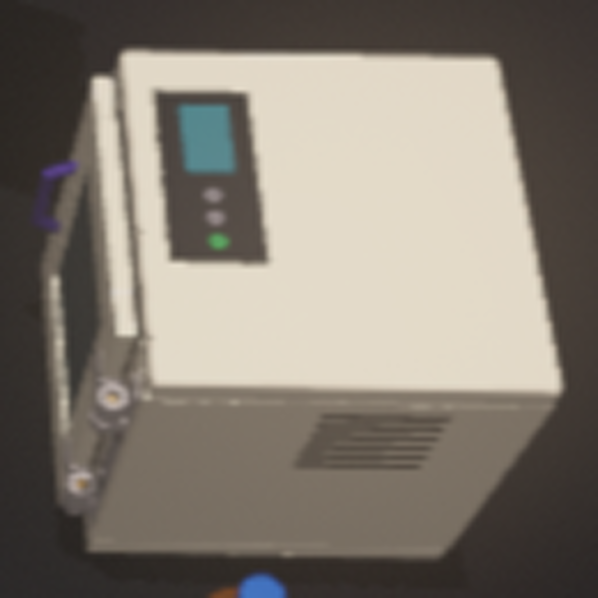

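View pics/t15z.png

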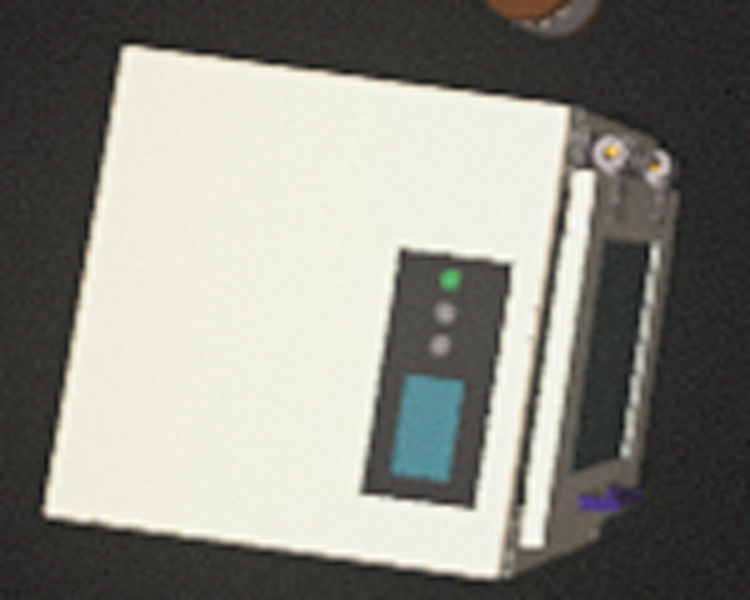

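```bash
python3 - <<'E'
from util import *
import cv2
a=np.radians(-6.18)
def back(n,uv,z):
    K,T=CAL[n]; d=T[:3,:3]@np.array([(uv[0]-K[0,2])/K[0,0],(uv[1]-K[1,2])/K[1,1],1]); s=(z-T[2,3])/d[2]; return T[:3,3]+s*d
ti=lambda p:crop(p,(105,175),5); si=lambda p:crop(p,(390,95),4.6)
for n,f,ox,ps in (('top',ti,(.4895,.352),dict(ho=(595,172),hi=(572,170),fo=(545,546),fi=(520,546),inc_h=(570,106),inc_f=(500,578))),('scene',si,(.4875,.355),dict(hi=(136,333),ho=(117,335),fi=(111,77),fo=(92,78),inc_f=(121,52),inc_h=(150,386)))):
    for k,p in ps.items():
        X=back(n,f(p),.28); print(n,k,((Rz(a).T@(X-[ox[0],ox[1],0]))*1000).round(1))
im=cv2.imread('pics/t15.png');cv2.imwrite('pics/t15f.png',im)
E
```

```text
top ho [ 105.6 -160.3  280. ]
top hi [ 105.  -146.2  280. ]
top fo [-121.4 -164.2  280. ]
top fi [-123.4 -149.2  280. ]
top inc_h [ 143.6 -139.1  280. ]
top inc_f [-143.8 -140.2  280. ]
scene hi [ 105.  -148.7  280. ]
scene ho [ 106.9 -161.9  280. ]
scene fi [-117.8 -149.7  280. ]
scene fo [-116.6 -163.8  280. ]
scene inc_f [-141.5 -140.5  280. ]
scene inc_h [ 147.3 -142.5  280. ]
```

View pics/t15f.png

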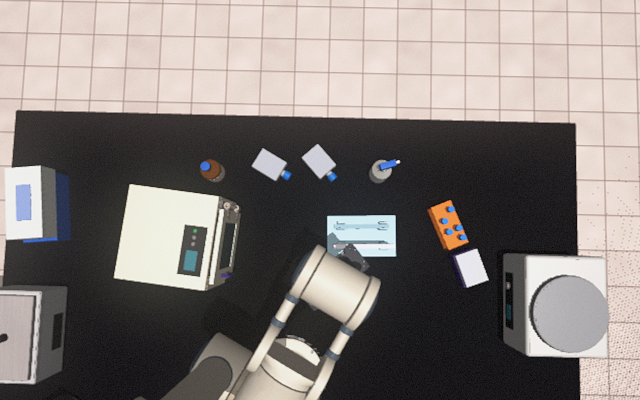

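```bash
python3 - <<'E'
from rig import arm
from util import *
import cv2
arm.sleep(1.2)
t=shot(arm,'top','t16'); a=cv2.imread('pics/t15.png')[:,:,::-1]
d=np.abs(t.astype(int)-a)[180:295,105:250].max(2); print(d.max(),(d>25).sum(),arm.current_t())
for o in ((180,205),):
    cv2.imwrite('pics/t16z.png',cv2.resize(t[190:295,190:250,::-1],None,fx=6,fy=5.6,interpolation=cv2.INTER_CUBIC))
E
```

```text
20 0 43.3167
```

View pics/t16z.png

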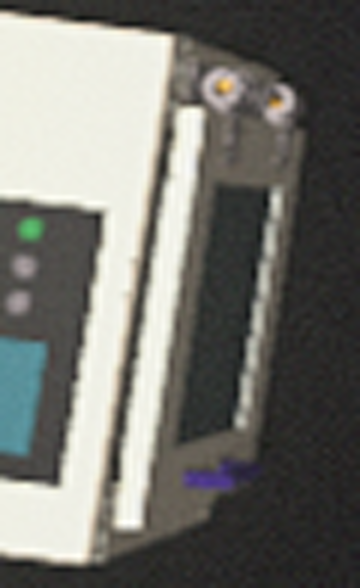

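```bash
python3 - <<'E'
from push import *
p,R=push_pose(-6.5,.09,z=.36); arm.move_to(p,R)
p,R=push_pose(-6.5,.05); arm.move_l(p,R,feed=.15)
base[:]=avgF(arm,6)
go(-6.5,.022,.06)
for o in (.019,.0175,.0165,.0158,.0152):
    f=go(-6.5,o,.015)
    if np.linalg.norm(f)>5: break
go(-6.5,.022,.01); go(-6.5,.06,.08)
p,R=push_pose(-6.5,.10,z=.36); arm.move_l(p,R,feed=.2)
arm.move_to([.40,-.15,.36],Rt(40).tolist()); arm.sleep(.3); print(arm.current_t(),arm.current_force())
t=shot(arm,'top','t17');a=cv2=None
import cv2
cv2.imwrite('pics/t17z.png',cv2.resize(t[175:295,105:255,::-1],None,fx=5,fy=5,interpolation=cv2.INTER_CUBIC))
E
```

```text
46.54 phi=-6.5  [-0.5  0.1 -0.4]
46.91 phi=-6.5  [ 0.1 -0.2 -0.2]
47.17 phi=-6.5  [ 0.5 -0.1 -0.2]
47.44 phi=-6.5  [-0.4 -1.2  0.2]
47.71 phi=-6.5  [-0.6 -7.   2.3]
48.49 phi=-6.5  [ 0.1 -0.8  0.3]
49.13 phi=-6.5  [ 0.3  0.1 -0.2]
51.6667 [0.22534337 0.20370434 0.58630665]
```

View pics/t17z.png

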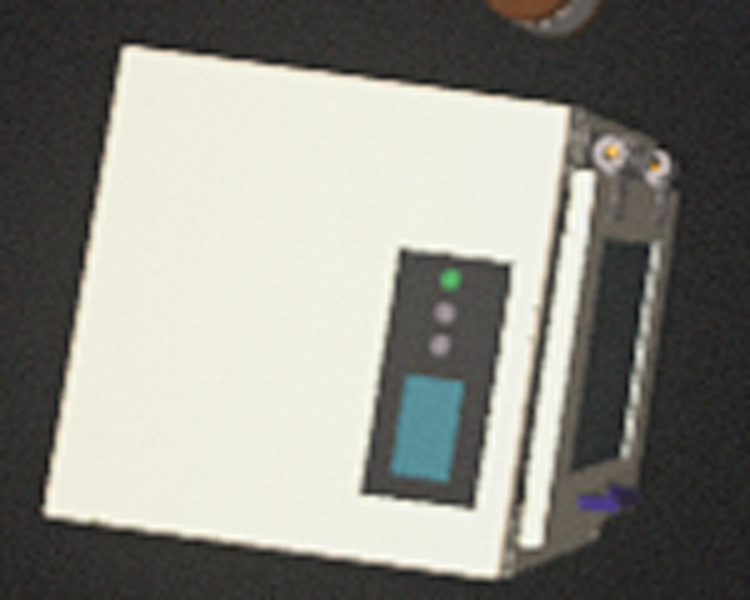

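The second touch met the seal at the same place as the first (7 N), and the picture is unchanged. The door lies on its seal, with both brass pins at (612,152) and (656,166) showing inside their knuckles. I'm handing in.

```bash
python3 - <<'E'
from rig import arm
print(arm.sign_off(),arm.current_t())
E
```

```text
the job is handed in; nothing more can be done
the job is handed in; nothing more can be done
```

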